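# Earth the antenna feeders before the storm

### The job

A storm is coming: earth all three antenna feeders by leaving the black plunger of each earthing box locked down. They are push-push plungers, deep in their collars: pushed fully home and let go, a plunger that was up stays down, but one that was down comes back up; some may be down already, which is hard to see but easy to feel with a light touch. Do not let up any plunger that is already down, and leave the other things on the desk standing where they are.

Things in the scene. Friction and masses are not known exactly. Their poses are not given: they have to be found in the camera images.
- earth_a: One of 3 identical earthing boxes in a row, about 118 mm apart, on a plywood board (18 x 140 x 380 mm): aluminium, 90 x 90 x 56 mm, steel collar on top, 72 mm outside, 64 mm inside diameter, rim 80 mm above the origin; in it a flat black plunger, 44 mm diameter. Origin: centre of the underside, 18 mm above the desk; z up. Fixed. Which box stands where, and which plungers are down, varies.
- top_a (a point): Centre of the plunger's flat top, moving up and down with it. Height above earth_a's origin: 77 mm up, 69.5 locked down, 60.5 at its stop. Pushed to within 1 mm of the stop and let go, it changes state; pushed to 65 mm or higher it does not. It gives way at 5 N when up, 7 N when locked, 10 N near the stop; it is damped (60 N per m/s) and sluggish (2 kg), so press at 50 mm/s or less. A 3 N touch moves it in neither state.
- earth_b: One of 3 identical earthing boxes in a row, about 118 mm apart, on a plywood board (18 x 140 x 380 mm): aluminium, 90 x 90 x 56 mm, steel collar on top, 72 mm outside, 64 mm inside diameter, rim 80 mm above the origin; in it a flat black plunger, 44 mm diameter. Origin: centre of the underside, 18 mm above the desk; z up. Fixed. Which box stands where, and which plungers are down, varies.
- top_b (a point): Centre of the plunger's flat top, moving up and down with it. Height above earth_b's origin: 77 mm up, 69.5 locked down, 60.5 at its stop. Pushed to within 1 mm of the stop and let go, it changes state; pushed to 65 mm or higher it does not. It gives way at 5 N when up, 7 N when locked, 10 N near the stop; it is damped (60 N per m/s) and sluggish (2 kg), so press at 50 mm/s or less. A 3 N touch moves it in neither state.
- earth_c: One of 3 identical earthing boxes in a row, about 118 mm apart, on a plywood board (18 x 140 x 380 mm): aluminium, 90 x 90 x 56 mm, steel collar on top, 72 mm outside, 64 mm inside diameter, rim 80 mm above the origin; in it a flat black plunger, 44 mm diameter. Origin: centre of the underside, 18 mm above the desk; z up. Fixed. Which box stands where, and which plungers are down, varies.
- top_c (a point): Centre of the plunger's flat top, moving up and down with it. Height above earth_c's origin: 77 mm up, 69.5 locked down, 60.5 at its stop. Pushed to within 1 mm of the stop and let go, it changes state; pushed to 65 mm or higher it does not. It gives way at 5 N when up, 7 N when locked, 10 N near the stop; it is damped (60 N per m/s) and sluggish (2 kg), so press at 50 mm/s or less. A 3 N touch moves it in neither state.
- standoff: white ribbed ceramic standoff, 40 mm diameter, 70 mm tall, loose on the desk near the board, not to be disturbed; origin at the centre of its underside, z up.
- cap_a: grey metal valve cap, 48 mm diameter, 62 mm tall, loose on the desk near the board, not to be disturbed; origin at the centre of its underside, z up.
- cap_b: grey metal valve cap, the same as cap_a, loose on the desk near the board, not to be disturbed; origin at the centre of its underside, z up.
- pot: open black rubber grommet pot, 72 mm diameter, 55 mm tall, loose on the desk near the board, not to be disturbed; origin at the centre of its underside, z up.
- vise: small green bench vise bolted to the desk to the robot's right, about 170 x 90 mm and 152 mm tall with the aluminium bracket in its jaws; only an obstacle; origin at the centre of its foot on the desk.

How it is judged:
By the outcome, as a careful person would: the job done as asked, in the order asked, and still so for the second after the job is handed in, with the robot touching nothing.
It also fails if it takes over 58 s, if anything falls off the work surface, if the arm or the gripper's body presses on something with over 40 N, if the wrist force passes 120 N, or if a joint passes its speed limit or range.

### The arm

A 6-joint arm with a two-finger parallel gripper is mounted at the origin on the work surface. World frame = base frame: x ahead of the robot, y to its left, z up, the work surface at z = 0. Lengths are in mm, angles in rad, forces in N, time in s.
With the tool pointing down it reaches from about 275 to 750 mm from the base axis. Payload 10.2 kg.
Tool frame: the origin (TCP) lies at the very end of the fingers, on their centre line; the grasp point (between the pads) lies 19 mm behind it; x points along the fingers, y is the direction in which the jaws open and shut, and the axes are right-handed (so a half turn about x gives the same grasp; the last joint's range is limited). The gripper opens to 85 mm and grips with 20 to 120 N. Pads are 22 mm wide; open, the fingers measure 114 mm over their backs; the gripper's body (76 mm by 85 mm) begins 54 mm behind the grasp point. The pads swing forward as they close: fully open they stand 13 mm farther back than shut.
Start: joints at [0.976, 0.313, 1.498, -0, 1.331, -0.223], TCP at [190.742, 489.131, 231.294] pointing down, gripper open.
Joint ranges: [-2.94, 2.94], [-0.97, 2.17], [0.19, 2.56], [-1.23, 4.37], [0.02, 3.11], [-2.88, 2.88]. Speed limits (rad/s): [2.39, 2.39, 3.01, 3.14, 3.14, 3.14].

### API

Orientations are given as a unit quaternion [w, x, y, z].
In Python, from rig import ctrl, viewer, order gives the robot as it stands. The module is installed in compiled form; this text tells all that it offers.
- The arm moves only by the tool carry_out, never from a script. Its argument "deltas" is a list of rows, each a list of 7 numbers: the gripper command: -1 is fully open, 1 is shut, values between are in proportion, then the shift along the tool's x, y, z in mm, then the turn, a rotation vector about the tool's x, y, z in degrees. A call has exactly 5 rows; each row is the pose to reach, as a shift and turn from the pose commanded when the call began, along the tool's axes at that moment; what a row does not reach only later rows make up. A row lasts 1/8 s, in which the tool goes at most 62.5 mm and 10.7 degrees, less where a joint would pass 70% of its speed; a pose out of reach is approached as far as the arm can. A call with a gripper value outside its range is refused whole. The fingers move at their own pace and stop on an object; "newtons" is the grip in N (left out, the last holds). Time passes only in rows, so rows that repeat a pose let the fingers close, or fill a call up. It gives the time, the measured TCP pose, the force and the opening at its end, in the units of the state.
- ctrl.sense(): the state, without advancing time (a new reading comes with each control period).
- viewer.capture(name): name is "scene" or "top"; returns the picture (480x640x3 uint8, red, green, blue); there is no depth.
- viewer.calibration(name): a dict with "fx", "fy", "cx", "cy" (pixels), "k1" (the pictures are not rectified: a ray, as slopes to the right and down, at radius r is drawn at 1 + k1 r^2 times it, then the intrinsics apply), "xyz" and "attitude" of the camera in the world. Camera axes: x right, y down, z forward; pixel columns grow to the right and rows downward; lengths in mm; the calibration is good to about 2 mm. A picture is of the moment at which its call begins. calibration takes no time and is no camera call.
- order.finish_job(): hands the job in, once; it reports no verdict.
The state is a dict: "time_s": time; "joints": joint angles; "dq": joint speeds; "tau": joint torques, N m; "eef_pos": TCP position; "ee_rot": TCP orientation; "force": force on the tool from outside, world axes, zero at the start; "wrist_torque": the same for the moment, N m; "grip_width": opening from 0.0 (shut) to 1.0 (fully open).
Only numpy, scipy, OpenCV 4.12 (cv2) and the standard library are available. Lean on these libraries where they do the work, as an engineer would, in place of code of your own. Each camera call takes 0.05 s, during which the arm holds its last target. There are 200 camera calls.

## Working session

There is one attempt and no reset: what is moved stays moved. The work goes in short steps, Python scripts to look and compute and a tool call to move; the robot and the scene stay as the last step left them, time stands still between calls to the robot, and variables do not carry over. Pictures are saved under pics/ and viewed, about 8 in all and at most 12, crops included, and the job is handed in when it is done.

Besides the shell and the picture viewer there is one more tool, called after ">>>" as name([rows], argument=value, ...), one row to a line, values as JSON. carry_out: Moves the arm, as the interface text tells. Its arguments: {"type":"object","properties":{"deltas":{"type":"array"},"newtons":{"type":"number"}},"required":["deltas"]}

```bash
mkdir -p pics; python3 - <<'E'
from rig import ctrl,viewer
import cv2
for n in("scene","top"):
    cv2.imwrite(f"pics/{n}0.png",viewer.capture(n)[:,:,::-1]); print(n,viewer.calibration(n))
print(ctrl.sense())
E
```

```text
scene {'fx': 444.11867806620336, 'fy': 444.11867806620336, 'cx': 328.53031975484794, 'cy': 236.1385568094485, 'k1': -0.11246215755169776, 'xyz': array([1232.7797924 ,  -66.55041484,  718.15327282]), 'attitude': array([-0.27646286,  0.62669652,  0.67202537, -0.28142791])}
top {'fx': 545.1472387206358, 'fy': 545.1472387206358, 'cx': 313.72506202381715, 'cy': 239.94253112141226, 'k1': -0.09214456157138394, 'xyz': array([ 481.46214529, -120.96726104, 1137.15289108]), 'attitude': array([ 0.02906045, -0.70525162,  0.70808363, -0.01982969])}
{'time_s': 0.1, 'joints': array([ 9.75620317e-01,  3.13415466e-01,  1.49831885e+00,  3.71157985e-05,
        1.33098672e+00, -2.23444302e-01]), 'dq': array([-0.00112818, -0.00236134,  0.00026195,  0.00054606,  0.00105052,
       -0.00092187]), 'tau': array([ 1.94078886e-03, -4.12898183e+01, -2.60140514e+01, -2.05352426e-04,
        3.07116599e-03,  3.11910719e-05]), 'eef_pos': array([190.60013083, 488.95640137, 230.79724859]), 'ee_rot': array([ 0.69475686,  0.13031373,  0.69509778, -0.13103556]), 'force': array([1.10992144, 1.13839944, 0.12291354]), 'wrist_torque': array([-0.00304849, -0.00649448,  0.05478978]), 'grip_width': 0.9992593232398648}
```

View pics/scene0.png

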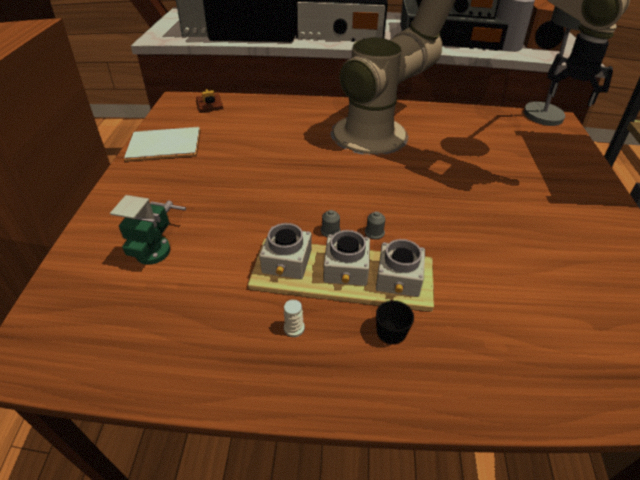

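View pics/top0.png

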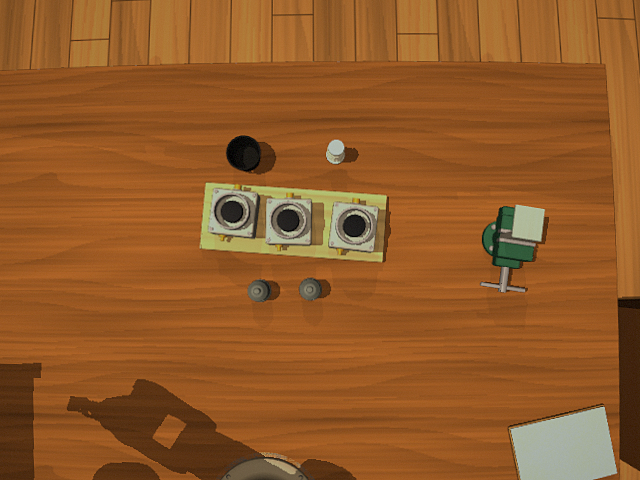

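The top view shows collars at about (233,211), (289,220) and (353,226). The caps are at (259,290) and (310,289), the pot at (243,153), the standoff at (335,152) and the vise far right. Next I'll measure the collar centres.

```bash
cat > h.py <<'E'
import numpy as np,cv2
from scipy.spatial.transform import Rotation as R
from rig import viewer,ctrl
def ray(n,uv):
    c=viewer.calibration(n);K=np.array([[c['fx'],0,c['cx']],[0,c['fy'],c['cy']],[0,0,1]])
    p=cv2.undistortPoints(np.array([[uv]],float),K,np.array([c['k1'],0,0,0,0]))[0,0]
    w,x,y,z=c['attitude'];return c['xyz'],R.from_quat([x,y,z,w]).apply([*p,1])
def onz(n,uv,z):
    o,d=ray(n,uv);return (o+d*(z-o[2])/d[2])
E
python3 - <<'E'
from h import *
seeds={"top":[(233,211),(289,220),(353,226)],"scene":[(403,255),(348,245),(286,237)]}
for n in seeds:
    g=cv2.cvtColor(cv2.imread(f"pics/{n}0.png"),cv2.COLOR_BGR2GRAY)
    for s in seeds[n]:
        for th in (30,45):
            m=(g<th).astype(np.uint8);k,l,st,ce=cv2.connectedComponentsWithStats(m)
            w=l[s[1]-3:s[1]+4,s[0]-3:s[0]+4].ravel();w=w[w>0]
            if len(w):
                i=np.bincount(w).argmax();print(n,s,th,st[i],ce[i].round(1),onz(n,ce[i],92).round(1))
    
im=[cv2.resize(cv2.imread("pics/top0.png")[170:270,190:400],None,fx=3.8,fy=3.8,interpolation=2),cv2.resize(cv2.imread("pics/scene0.png")[215:295,250:440],None,fx=4,fy=4)[:, :798]]
im=[np.pad(i,((0,0),(0,798-i.shape[1]),(0,0))) if i.shape[1]<798 else i[:,:798] for i in im]
v=np.vstack(im)[:600];v=v if v.shape[0]<=600 else v[:600];cv2.imwrite("pics/crop.png",v)
w,x,y,z=ctrl.sense()['ee_rot'];print(R.from_quat([x,y,z,w]).as_matrix().round(3))
E
```

```text
top (233, 211) 45 [221 201  22  22 377] [231.6 211.2] [610.3  51.5  92. ]
top (289, 220) 30 [289 218   1   1   1] [289. 218.] [596.5 -59.9  92. ]
top (289, 220) 45 [277 209  23  23 382] [287.8 220. ] [592.7 -57.7  92. ]
top (353, 226) 30 [344 215  21  22 209] [355.2 224.5] [ 583.4 -187.5   92. ]
top (353, 226) 45 [343 215  23  22 389] [353.8 225.5] [ 581.5 -184.7   92. ]
scene (403, 255) 30 [392 248  21  14 227] [402.7 255. ] [616.2  54.   92. ]
scene (403, 255) 45 [392 246  27  17 290] [404.4 254.4] [614.4  57.5  92. ]
scene (348, 245) 30 [338 237  20  15 265] [347.6 244.3] [594.9 -55.7  92. ]
scene (348, 245) 45 [337 235  26  18 335] [348.5 243.9] [593.7 -53.9  92. ]
scene (286, 237) 30 [276 229  20  16 258] [285.2 236.9] [ 583.6 -183.4   92. ]
scene (286, 237) 45 [275 229  22  16 291] [285.4 236.6] [ 582.8 -183.2   92. ]
[[-0.001  0.363  0.932]
 [-0.001  0.932 -0.363]
 [-1.    -0.001 -0.   ]]
```

View pics/crop.png

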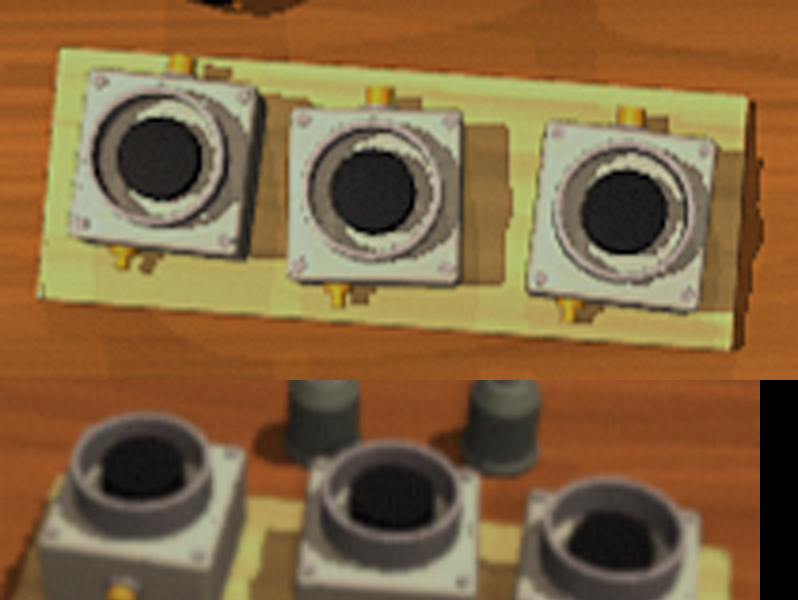

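The crop matches the mask centres: left about (611,52), middle (593,-57), right (582,-184). I'll move over the left one with the gripper shut.

>>> carry_out([
  [1,0,-25,54,0,0,0],
  [1,0,-50,108,0,0,0],
  [1,0,-75,162,0,0,0],
  [1,0,-100,216,0,0,0],
  [1,0,-125,270,0,0,0],
], newtons=20)

```text
time_s: 0.72
eef_pos: [397.9, 273.0, 231.2]
ee_rot: [0.695, 0.131, 0.695, -0.131]
force: [0.5, 0.5, 0.7]
grip_width: -0.001
```

>>> carry_out([
  [1,22,-26,56,0,0,0],
  [1,44,-52,112,0,0,0],
  [1,66,-78,168,0,0,0],
  [1,88,-104,224,0,0,0],
  [1,110,-129,280,0,0,0],
])

```text
time_s: 1.35
eef_pos: [602.1, 61.0, 125.3]
ee_rot: [0.695, 0.131, 0.695, -0.131]
force: [0.9, 0.4, 0.1]
grip_width: 0.001
```

>>> carry_out([
  [1,0,0,0,0,0,0],
  [1,0,0,0,0,0,0],
  [1,0,0,0,0,0,0],
  [1,0,0,0,0,0,0],
  [1,0,0,0,0,0,0],
])

```text
time_s: 1.98
eef_pos: [601.0, 63.1, 126.7]
ee_rot: [0.695, 0.13, 0.695, -0.13]
force: [-0.1, 0.4, -0.3]
grip_width: -0.001
```

>>> carry_out([
  [1,8,-6.6,13.3,0,0,0],
  [1,20,-6.6,13.3,0,0,0],
  [1,20,-6.6,13.3,0,0,0],
  [1,20,-6.6,13.3,0,0,0],
  [1,20,-6.6,13.3,0,0,0],
])

```text
time_s: 2.6
eef_pos: [611.2, 51.8, 106.6]
ee_rot: [0.695, 0.131, 0.695, -0.131]
force: [0.5, -0.3, -0.2]
grip_width: 0.003
```

>>> carry_out([
  [1,5,0,0,0,0,0],
  [1,9,0,0,0,0,0],
  [1,11,0,0,0,0,0],
  [1,12,0,0,0,0,0],
  [1,12,0,0,0,0,0],
])

```text
time_s: 3.22
eef_pos: [611.1, 51.6, 94.3]
ee_rot: [0.695, 0.131, 0.695, -0.131]
force: [0.1, 0.0, -0.1]
grip_width: -0.002
```

>>> carry_out([
  [1,1,0,0,0,0,0],
  [1,2,0,0,0,0,0],
  [1,3,0,0,0,0,0],
  [1,3,0,0,0,0,0],
  [1,3,0,0,0,0,0],
])

```text
time_s: 3.85
eef_pos: [611.1, 51.7, 91.3]
ee_rot: [0.695, 0.131, 0.695, -0.131]
force: [0.0, 0.4, -0.6]
grip_width: 0.002
```

>>> carry_out([
  [1,1,0,0,0,0,0],
  [1,2,0,0,0,0,0],
  [1,3,0,0,0,0,0],
  [1,4,0,0,0,0,0],
  [1,4,0,0,0,0,0],
])

```text
time_s: 4.47
eef_pos: [611.1, 51.7, 87.4]
ee_rot: [0.695, 0.131, 0.695, -0.131]
force: [-0.5, -0.6, 2.0]
grip_width: 0.001
```

Left plunger: contact at 87.4 mm, so it is already locked down. On to the middle one.

>>> carry_out([
  [1,-25,0,0,0,0,0],
  [1,-25,-50,10.5,0,0,0],
  [1,-25,-108.6,22.9,0,0,0],
  [1,-20,-108.6,22.9,0,0,0],
  [1,-19,-108.6,22.9,0,0,0],
])

```text
time_s: 5.1
eef_pos: [592.8, -57.6, 105.8]
ee_rot: [0.695, 0.131, 0.695, -0.131]
force: [-0.2, 0.5, 0.3]
grip_width: -0.006
```

>>> carry_out([
  [1,4,0,0,0,0,0],
  [1,8,0,0,0,0,0],
  [1,12,0,0,0,0,0],
  [1,14,0,0,0,0,0],
  [1,14,0,0,0,0,0],
])

```text
time_s: 5.72
eef_pos: [593.2, -57.4, 92.7]
ee_rot: [0.695, 0.131, 0.695, -0.13]
force: [-2.0, 2.4, 6.3]
grip_width: 0.001
```

Middle plunger is up (6 N at 92.7 mm). Pressing it home slowly.

>>> carry_out([
  [1,4,0,0,0,0,0],
  [1,8,0,0,0,0,0],
  [1,12,0,0,0,0,0],
  [1,14.5,0,0,0,0,0],
  [1,14.5,0,0,0,0,0],
])

```text
time_s: 6.35
eef_pos: [593.2, -57.4, 78.8]
ee_rot: [0.695, 0.131, 0.695, -0.13]
force: [-3.6, 1.1, 9.7]
grip_width: 0.0
```

>>> carry_out([
  [1,1,0,0,0,0,0],
  [1,1,0,0,0,0,0],
  [1,1,0,0,0,0,0],
  [1,1,0,0,0,0,0],
  [1,1,0,0,0,0,0],
])

```text
time_s: 6.98
eef_pos: [593.4, -57.4, 78.5]
ee_rot: [0.695, 0.131, 0.694, -0.13]
force: [-4.6, 3.3, 14.8]
grip_width: 0.001
```

>>> carry_out([
  [1,-4,0,0,0,0,0],
  [1,-9,0,0,0,0,0],
  [1,-15,0,0,0,0,0],
  [1,-22,0,0,0,0,0],
  [1,-22,0,0,0,0,0],
])

```text
time_s: 7.6
eef_pos: [593.2, -57.9, 99.3]
ee_rot: [0.695, 0.131, 0.695, -0.131]
force: [0.1, -1.4, -0.2]
grip_width: -0.002
```

>>> carry_out([
  [1,2,0,0,0,0,0],
  [1,4,0,0,0,0,0],
  [1,6,0,0,0,0,0],
  [1,8,0,0,0,0,0],
  [1,8,0,0,0,0,0],
])

```text
time_s: 8.22
eef_pos: [592.9, -57.8, 90.5]
ee_rot: [0.695, 0.131, 0.695, -0.131]
force: [-0.0, 0.3, 0.2]
grip_width: 0.002
```

Middle is locked now (no force at 90.5 mm). Next the right one.

>>> carry_out([
  [1,-20,0,0,0,0,0],
  [1,-20,-55,16,0,0,0],
  [1,-20,-110,32,0,0,0],
  [1,-18,-122.5,35.4,0,0,0],
  [1,-16,-122.5,35.4,0,0,0],
])

```text
time_s: 8.85
eef_pos: [581.3, -184.9, 106.6]
ee_rot: [0.695, 0.131, 0.695, -0.131]
force: [-0.1, -0.2, 0.3]
grip_width: -0.007
```

>>> carry_out([
  [1,4,0,0,0,0,0],
  [1,8,0,0,0,0,0],
  [1,12,0,0,0,0,0],
  [1,14,0,0,0,0,0],
  [1,14,0,0,0,0,0],
])

```text
time_s: 9.48
eef_pos: [581.7, -184.2, 93.3]
ee_rot: [0.695, 0.131, 0.695, -0.13]
force: [-1.1, 2.1, 5.3]
grip_width: 0.0
```

Right plunger is also up. Pressing it.

>>> carry_out([
  [1,4,0,0,0,0,0],
  [1,8,0,0,0,0,0],
  [1,12,0,0,0,0,0],
  [1,15,0,0,0,0,0],
  [1,15.5,0,0,0,0,0],
])

```text
time_s: 10.1
eef_pos: [581.8, -184.3, 78.5]
ee_rot: [0.695, 0.131, 0.695, -0.13]
force: [-3.7, 4.0, 12.9]
grip_width: -0.001
```

>>> carry_out([
  [1,0.8,0,0,0,0,0],
  [1,0.8,0,0,0,0,0],
  [1,0.8,0,0,0,0,0],
  [1,0.8,0,0,0,0,0],
  [1,0.8,0,0,0,0,0],
])

```text
time_s: 10.72
eef_pos: [581.9, -184.3, 78.5]
ee_rot: [0.695, 0.131, 0.694, -0.13]
force: [-5.4, 4.0, 16.0]
grip_width: 0.001
```

>>> carry_out([
  [1,-4,0,0,0,0,0],
  [1,-9,0,0,0,0,0],
  [1,-15,0,0,0,0,0],
  [1,-22,0,0,0,0,0],
  [1,-22,0,0,0,0,0],
])

```text
time_s: 11.35
eef_pos: [581.7, -185.0, 99.0]
ee_rot: [0.695, 0.131, 0.695, -0.131]
force: [-0.4, -0.1, -0.3]
grip_width: -0.002
```

>>> carry_out([
  [1,2,0,0,0,0,0],
  [1,4,0,0,0,0,0],
  [1,6,0,0,0,0,0],
  [1,8,0,0,0,0,0],
  [1,8,0,0,0,0,0],
])

```text
time_s: 11.98
eef_pos: [581.4, -184.8, 90.3]
ee_rot: [0.695, 0.131, 0.695, -0.131]
force: [-0.4, 0.1, -0.2]
grip_width: -0.001
```

Locked as well. Retracting, then a final look at the loose items.

>>> carry_out([
  [1,-40,0,0,0,0,0],
  [1,-90,0,0,0,0,0],
  [1,-130,0,0,0,0,0],
  [1,-150,0,0,0,0,0],
  [1,-150,0,0,0,0,0],
])

```text
time_s: 12.6
eef_pos: [581.9, -185.0, 241.8]
ee_rot: [0.696, 0.13, 0.694, -0.131]
force: [-0.5, -0.4, -0.5]
grip_width: -0.0
```

```bash
python3 - <<'E'
from rig import viewer
import cv2
cv2.imwrite("pics/scene1.png",viewer.capture("scene")[:,:,::-1])
E
```

```text
(no output)
```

View pics/scene1.png

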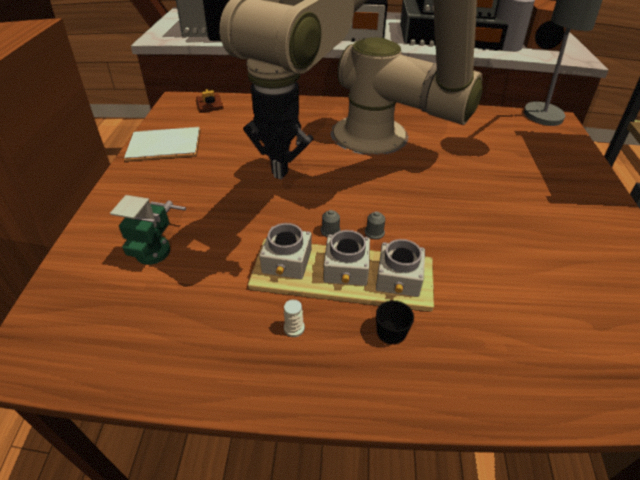

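The caps (330,223 and 375,224), standoff (293,317) and pot (395,322) have not moved, and the arm is clear.

```bash
python3 -c "
from rig import order
print(order.finish_job())"
```

```text
the job is handed in; nothing more can be done
None
```

All three earthing plungers should now be locked down, and the job was handed in at about 12.7 s of the 58 s allowed.

- **Left box:** already down. A light touch of about 2 N met the plunger at 87.4 mm (locked height is 87.5 mm), so I left it alone.
- **Middle and right boxes:** both were up, resisting with 5–6 N at about 93 mm. I pressed each to its stop at 78.5 mm (15–16 N) and released it. Probing again to about 90.4 mm met no force, so neither came back up.
- **Other things on the desk:** the final picture shows the caps, standoff, pot and vise where they were. The arm ended clear of everything.

No check failed or disagreed. I didn't touch the left plunger again after that first light touch. On the middle and right boxes I only checked that the plunger was no longer up, not its exact locked height.

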